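# Set up the stone bend-test jig

### The job

Get the bend-test jig ready: turn the cranked steel loading bar, which lies askew across the two cheek plates, until both of its ends rest fully down in the two cheek notches with its bent middle hanging down, and slide the black stone slab in the jig fully home against the jig's end stop, under the bar. The order is free and pushing is enough; do not let the bar strike the slab, and leave the stone stack, the offcut and the bottle where they are.

Things in the scene. Friction and masses are not known exactly. Their poses are not given: they have to be found in the camera images.
- jig: Fixed steel jig; origin on the bench at its middle. Its x runs along two dark upright cheek plates (centred at y +62 and -62 mm, 8 mm thick, x -75 to +75 mm, top edge 90 mm above the bench), from the open end at -x to the end stop at +x; z up. Base plate 6 mm thick, x -150 to +80 mm, 156 mm wide.
- notch_left (a point): Middle of the mouth of the notch in the cheek at y = +62 mm, level with the cheek's top edge, 90 mm above the bench, at x = 0 of the jig. The notch is 14 mm deep, 26 mm wide at the top narrowing to 14 mm at its flat floor, cut right through the 8 mm cheek. Axes as the jig.
- notch_right (a point): The same for the identical notch in the cheek at y = -62 mm.
- stop (a point): Middle of the end stop's face that the slab must touch: x = +62 mm of the jig, 13.5 mm above the bench. The stop is a low block between the cheeks, 90 mm wide, 10 mm thick, its top 30 mm above the bench. Axes as the jig.
- bar_mid (a point): Middle of the loose cranked steel bar (about 0.3 kg), on the axis of its two collinear round ends: 12 mm thick, from 38 to 100 mm either side. Its y runs along them, z up. Between them it bends down in a U; the U's bottom, 18 mm thick, 78 mm long, has its axis 38 mm lower. Seated, this point is 82 mm above the bench at x = 0 of the jig; the bar can shift up to 14 mm along itself.
- bar_left (a point): Point on the axis of the bar's +y end, 62 mm from bar_mid, axes as bar_mid. At first the bar lies across both cheek tops (axis 96 mm above the bench), turned 0.5 to 0.68 rad anticlockwise seen from above: this end lies on the -x side of notch_left, at least 12 mm from it. It drops 14 mm when seated, less while the bar is still askew.
- bar_right (a point): Point on the axis of the bar's -y end, 62 mm from bar_mid, axes as bar_mid. At first this end lies on the +x side of notch_right, at least 12 mm from it.
- slab_mid (a point): Centre (half-way up) of the loose black stone slab, 150 mm (x) by 98 (y) by 15 mm, about 0.6 kg, flat on the base plate between the cheeks (about 9 mm of play each side), its top 21 mm above the bench. At first it sticks out of the open end, 30 to 50 mm short of the stop; fully home its centre is at x = -13 mm of the jig.
- stack: Bystander: two black stone slabs one on the other, 200 x 85 x 50 mm, origin under its centre. Leave alone.
- offcut: Bystander: white marble offcut, 110 x 75 x 20 mm, origin under its centre. Leave alone.
- washbottle: Bystander: white plastic bottle, 60 mm in diameter, 150 mm tall, origin under its centre. Leave alone.
There are look-alikes about, which are no part of the job. What is shaped like the part that bears slab_mid but blue, brown or orange is not meant.

How it is judged (in metres and radians):
At the end, for the whole second after the job is handed in: Both bar ends lie in their notches (bar axis there under 86 mm above the bench and within 6 mm of the notch centre, bar middle within 20 mm of the jig centre line), the bent middle hangs down (within 0.5 rad), the slab lies flat within 4 mm of the end stop, bar and slab at rest (z of bar_left in the frame of jig between 0.077 and 0.086 m and z of bar_right in the frame of jig between 0.077 and 0.086 m and x of bar_left in the frame of jig between -0.006 and 0.006 m and x of bar_right in the frame of jig between -0.006 and 0.006 m and y of bar_mid in the frame of jig between -0.02 and 0.02 m and angle between bar_mid's own z axis and vertical below 0.5 rad and x of slab_mid in the frame of jig above -0.017 m and z of slab_mid in the frame of jig below 0.017 m and linear speed of each of bar, slab below 0.02 m/s); the robot touches nothing.
It fails at once if the bar strikes or presses on the stone slab in the jig (over 3 N) (contact force between bar and slab above 3 N).
It fails at once if the black stone stack is moved by more than 15 mm (distance of stack from where it was at the start of the episode above 0.015 m).
It fails at once if the marble offcut is moved by more than 15 mm (distance of offcut from where it was at the start of the episode above 0.015 m).
It fails at once if the bottle is moved by more than 15 mm (distance of washbottle from where it was at the start of the episode above 0.015 m).
It also fails if it takes over 61 s, if anything falls off the work surface, if the arm or the gripper's body presses on something with over 40 N, if the wrist force passes 120 N, or if a joint passes its speed limit or range.

### The arm

A 7-joint arm with a two-finger parallel gripper is mounted at the origin on the work surface. World frame = base frame: x ahead of the robot, y to its left, z up, the work surface at z = 0. Lengths are in m, angles in degrees, forces in N, time in s.
With the tool pointing down it reaches from about 0.425 to 0.975 m from the base axis. Payload 16.7 kg.
Tool frame: the origin (TCP) lies midway between the tips of the shut fingers; the grasp point (between the pads) lies 19 mm behind it; z points along the fingers, y is the direction in which the jaws open and shut (so a half turn about z gives the same grasp; the last joint's range is limited). The gripper opens to 85 mm and grips with 20 to 120 N. Pads are 22 mm wide; open, the fingers measure 114 mm over their backs; the gripper's body (76 mm by 85 mm) begins 54 mm behind the grasp point. The pads swing forward as they close: fully open they stand 13 mm farther back than shut.
Start: joints at [-81.904, 24.414, 4.234, 92.017, -1.954, 63.644, -3.845], TCP at [0.194, 0.647, 0.231] pointing down, gripper open.
Joint ranges: [-163.25, 163.25], [-28.42, 122.38], [-70.27, 78.77], [12.13, 141.07], [-58.53, 238.53], [9.26, 117.41], [-156.51, 156.51]. Speed limits (degrees/s): [108.29, 108.29, 136.94, 136.94, 172.46, 172.46, 172.46].

### API

Orientations are given as a 3x3 rotation matrix whose columns are the frame's x, y, z axes.
In Python, from workcell import readout, imaging, finish_job gives the robot as it stands.
- The arm moves only by the shell command python3 -m crank 'ROWS' [FORCE]. ROWS is JSON, a list of rows, each an object of numbers: "dx", "dy", "dz": the shift along the tool's x, y, z scaled (see below); "roll": the turn about the tool's z scaled (see below); "grip": the opening, from 0 (shut) to 1 (fully open). In form: [{"dx": .., "dy": .., "dz": .., "roll": .., "grip": ..}, ...]. A call has 1 to 5 rows; each row shifts and turns the commanded pose from where the row before left it, along the tool's axes as they then stand; what a row does not reach is not made up. The controller multiplies each number of a shift by 12 cm and each number of a turn by 1.5 rad. A row lasts 1/10 s, in which the tool goes at most 50 mm and 8.59 degrees, less where a joint would pass 70% of its speed; a pose out of reach is approached as far as the arm can. A call with a number of a shift or a turn outside -1 to 1 is refused whole. A call with a gripper value outside its range is refused whole. The fingers move at their own pace and stop on an object; FORCE is the grip in N (left out, the last holds). Time passes only in rows, so rows that do not move let the fingers close. It gives the time, the measured TCP pose, the force and the opening at its end, in the units of the state.
- readout.get_state(): the state, without advancing time (a new reading comes with each control period).
- imaging.grab_frame(name): name is "scene" or "top" or "wrist"; returns (picture, depth): 420x560x3 uint8, red, green, blue; 420x560 float32, m along the optical axis (not along the pixel's ray), 0 where there is no reading.
- imaging.camera_params(name): a dict with "fx", "fy", "cx", "cy" (pixels), "rvec" (rotation vector, rad) and "tvec" (3), from world to camera coordinates, as OpenCV has them; the wrist camera has in their place "T_tool_cam" (4x4, takes a point from camera to tool coordinates, whose origin is the TCP and whose axes are the flange's). Camera axes: x right, y down, z forward; pixel columns grow to the right and rows downward; lengths in m; the calibration is good to about 2 mm. A picture is of the moment at which its call begins: read the wrist's pose just before it. camera_params takes no time and is no camera call.
- finish_job(): hands the job in, once; it reports no verdict.
The state is a dict: "time": time; "qpos": joint angles; "qd": joint speeds; "effort": joint torques, N m; "position": TCP position; "eef_rot": TCP orientation; "contact_force": force on the tool from outside, world axes, zero at the start; "wrist_torque": the same for the moment, N m; "width": opening from 0.0 (shut) to 1.0 (fully open).
Only numpy, scipy, OpenCV 4.12 (cv2) and the standard library are available. Lean on these libraries where they do the work, as an engineer would, in place of code of your own. Each camera call takes 0.05 s, during which the arm holds its last target. There are 200 camera calls.

## Working session

There is one attempt and no reset: what is moved stays moved. The work goes in short steps, Python scripts to look and compute and a shell command to move; the robot and the scene stay as the last step left them, time stands still between calls to the robot, and variables do not carry over. Pictures are saved under pics/ and viewed, about 8 in all and at most 12, crops included, and the job is handed in when it is done.

```bash
mkdir -p pics; ls
cat > h.py <<'E'
import numpy as np, cv2
from workcell import readout, imaging
def cam(n):
    p=imaging.camera_params(n); K=np.array([[p['fx'],0,p['cx']],[0,p['fy'],p['cy']],[0,0,1.]])
    if 'rvec' in p:
        R=cv2.Rodrigues(np.array(p['rvec'],float))[0]; t=np.array(p['tvec'],float).ravel()
    else:
        s=readout.get_state(); T=np.array(p['T_tool_cam']); Rw=np.array(s['eef_rot']); 
        Rc=Rw@T[:3,:3]; c=Rw@T[:3,3]+np.array(s['position']); R=Rc.T; t=-R@c
    return K,R,t
def ray(C,uv,z):
    K,R,t=C; uv=np.atleast_2d(np.array(uv,float)); d=(np.c_[uv,np.ones(len(uv))]@np.linalg.inv(K).T)@R; c=-R.T@t
    return c+d*((z-c[2])/d[:,2])[:,None]
def cloud(C,dep):
    K,R,t=C; v,u=np.indices(dep.shape); 
    p=np.stack([(u-K[0,2])/K[0,0]*dep,(v-K[1,2])/K[1,1]*dep,dep],-1)
    return (p-t)@R
def proj(C,P):
    K,R,t=C; q=(np.atleast_2d(P)@R.T+t)@K.T; return q[:,:2]/q[:,2:]
def grab(n,f=None):
    C=cam(n); im,d=imaging.grab_frame(n)
    if f: cv2.imwrite('pics/'+f,im[:,:,::-1])
    np.savez('/tmp/'+n,im=im,d=d,K=C[0],R=C[1],t=C[2]); return C,im,d
def load(n):
    z=np.load('/tmp/'+n+'.npz'); return (z['K'],z['R'],z['t']),z['im'],z['d']
E
python3 - <<'E'
from h import *
a=grab('top','top0.png'); b=grab('scene','scene0.png')
cv2.imwrite('pics/both.png',cv2.resize(np.hstack([a[1],b[1]])[:,:,::-1],(800,300)))
for c in (a,b): print(c[0][0][0,0], -c[0][1].T@c[0][2], c[0][1][2], (c[2]>0).mean())
s=readout.get_state(); print(s['eef_rot'],s['position'],s['contact_force'],s['time'])
E
```

```text
pics
464.4568787023956 [0.3482223  0.01446699 1.11876855] [ 0.13976671 -0.02289138 -0.98991982] 0.9956164965986395
509.1669177854855 [1.39623117 0.63064142 0.86783225] [-0.66882876 -0.45554699 -0.58749045] 0.9895408163265306
[[-9.57995269e-01  2.86783886e-01 -2.59210617e-04]
 [ 2.86783991e-01  9.57994586e-01 -1.14727208e-03]
 [-8.06967778e-05 -1.17341868e-03 -9.99999308e-01]] [0.19347132 0.64628495 0.23067942] [ 0.53593864 -0.23332409 -0.1478582 ] 0.1
```

View pics/top0.png

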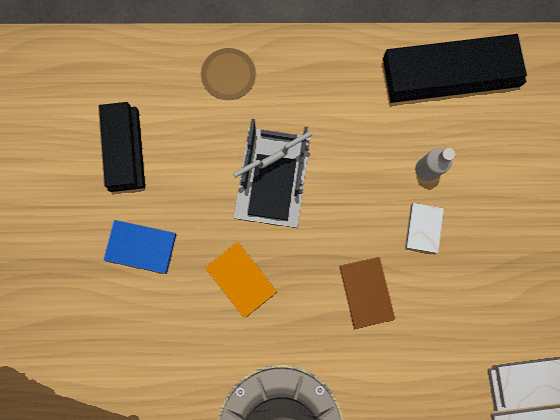

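View pics/scene0.png

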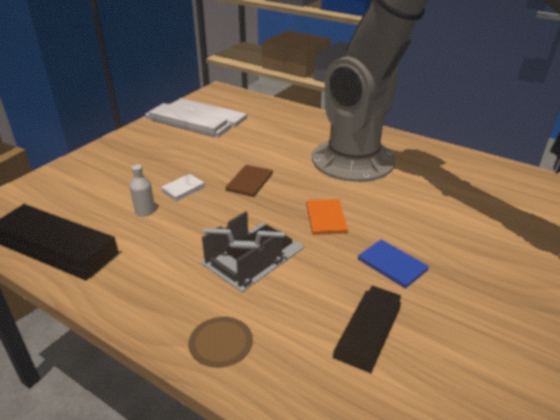

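The top view shows the jig at about (272,175), with its open end toward the robot and its stop at about (280,133). The bar runs from (235,175) to (312,134).

Things that could be taken for the slab:
- the black slab in the jig (272,190), which is the one I want
- blue (140,246), orange (241,280) and brown (367,293) plates, all wrong colours
- stack (122,147)
- big black block (455,68)

Next is a close crop to check the choice.

Run:
```python
from h import *
C,im,d=load('top')
cv2.imwrite('pics/crop.png',cv2.resize(im[110:235,220:330,::-1],None,fx=4.8,fy=4.8,interpolation=cv2.INTER_CUBIC))
P=cloud(C,d); x,y,z=P[...,0],P[...,1],P[...,2]
reg=np.zeros(z.shape,bool); reg[110:235,215:330]=1
print(np.histogram(z[reg],bins=np.arange(-.01,.12,.005)))
# base plate outline: everything above 3mm
g=im.astype(int).max(2); sat=im.astype(int).max(2)-im.astype(int).min(2)
low=reg&(z<.012)&(sat<25)&(g>100)
slab=reg&(g<45)&(z<.03)&(z>.012)
top=reg&(z>.085)
for n,m,h in(('base',low,.006),('slab',slab,.021),('cheek/bar',top,.09)):
    n_,l,st,_=cv2.connectedComponentsWithStats(m.astype(np.uint8))
    if n_<2: print(n,'none'); continue
    for i in np.argsort(-st[1:,4])[:3]+1:
        v,u=np.where(l==i); print(n,st[i], P[l==i].mean(0))
        if len(u)<30: continue
        r=cv2.minAreaRect(np.c_[u,v].astype(np.float32)); print(ray(C,cv2.boxPoints(r),h).round(4).tolist())
```

```text
(array([ 273, 5507, 3701, 1000,  107, 1267, 1160,  134,   59,   12,   15,
         15,   16,   46,  118,   88,   46,   48,   43,  244,  117,  151,
        144,    3,    0]), array([-0.01 , -0.005,  0.   ,  0.005,  0.01 ,  0.015,  0.02 ,  0.025,
        0.03 ,  0.035,  0.04 ,  0.045,  0.05 ,  0.055,  0.06 ,  0.065,
        0.07 ,  0.075,  0.08 ,  0.085,  0.09 ,  0.095,  0.1  ,  0.105,
        0.11 ,  0.115]))
base [234 160  68  68 903] [0.51435375 0.02061364 0.00478996]
[[0.4907, 0.1061, 0.006], [0.6536, 0.0832, 0.006], [0.6293, -0.0733, 0.006], [0.4669, -0.0471, 0.006]]
base [253 129  35  33 438] [0.67117906 0.02396339 0.00481541]
[[0.6313, 0.0584, 0.006], [0.7136, 0.05, 0.006], [0.7049, -0.0293, 0.006], [0.6226, -0.02, 0.006]]
base [283 142  18  17 166] [ 0.65567333 -0.04154626  0.00469295]
[[0.6526, -0.0097, 0.006], [0.6796, -0.0579, 0.006], [0.6546, -0.0709, 0.006], [0.6278, -0.0227, 0.006]]
slab [ 248  158   48   62 1470] [0.56389555 0.00945039 0.01986442]
[[0.4975, 0.0707, 0.021], [0.6461, 0.0491, 0.021], [0.6314, -0.0459, 0.021], [0.483, -0.0225, 0.021]]
slab [261 134  34   6  65] [ 0.68841957 -0.00321113  0.02043801]
[[0.6913, 0.038, 0.021], [0.6968, 0.0372, 0.021], [0.6851, -0.0432, 0.021], [0.6796, -0.0424, 0.021]]
slab [256 154  12   6  42] [0.63851341 0.03883753 0.01988371]
[[0.6324, 0.05, 0.021], [0.6448, 0.05, 0.021], [0.6446, 0.0233, 0.021], [0.6322, 0.0234, 0.021]]
cheek/bar [283 126  29  29 239] [ 0.65260476 -0.04945244  0.10463919]
[[0.6424, -0.0116, 0.09], [0.6939, -0.0655, 0.09], [0.661, -0.0947, 0.09], [0.61, -0.0408, 0.09]]
cheek/bar [233 155  28  28 238] [0.58566891 0.06882808 0.12600882]
[[0.5828, 0.1065, 0.09], [0.6332, 0.0653, 0.09], [0.6071, 0.0353, 0.09], [0.557, 0.0766, 0.09]]
cheek/bar [295 163   7  28  97] [ 0.57323141 -0.04745849  0.08902684]
[[0.5429, -0.0387, 0.09], [0.6052, -0.0486, 0.09], [0.604, -0.0562, 0.09], [0.5417, -0.0463, 0.09]]
```

View pics/crop.png

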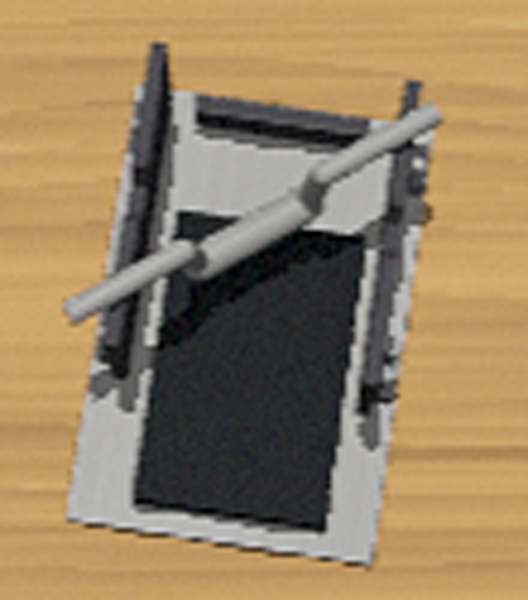

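The black slab lies in the jig at crop (250,370), with a pale gap of about 40 mm to the stop at (285,120). The bar's ends are at crop (72,312) and (435,115). It is the right part. Now I'll compute the poses.

Run:
```python
from h import *
C,im,d=load('top')
f=lambda u,v,z: ray(C,[[220+(u+.5)/4.8-.5,110+(v+.5)/4.8-.5]],z)[0]
nl,nr=f(68,520,.006),f(372,566,.006)
yax=(nl-nr); w=np.linalg.norm(yax); yaw1=np.arctan2(-yax[0],yax[1])
print('base width',w,'yaw',yaw1, nl,nr)
S=[f(*q,.021) for q in((135,507),(326,531),(364,235),(178,212))]
print('slab',[s.round(4).tolist() for s in S], np.mean(S,0))
e=(S[3]-S[0]+S[2]-S[1]); yaw2=np.arctan2(e[1],e[0]); print('yaw slab',yaw2,np.linalg.norm(e)/2)
# cheek tops
cl=f(158,43,.09),f(413,82,.09); print('cheek far ends',cl,np.linalg.norm(cl[0]-cl[1]))
y=cl[0]-cl[1]; print('yaw cheeks',np.arctan2(-y[0],y[1]))
b=f(72,312,.096),f(437,115,.096); print('bar',b,np.linalg.norm(b[0]-b[1]),(b[0]+b[1])/2)
y=b[0]-b[1]; print('bar yaw',np.arctan2(-y[0],y[1]))
for yaw in (yaw1,yaw2):
    R=np.array([[np.cos(yaw),-np.sin(yaw)],[np.sin(yaw),np.cos(yaw)]])
    o1=(nl+nr)[:2]/2+R@[.15,0]; o2=(cl[0]+cl[1])[:2]/2-R@[.075,0]
    print(yaw,'origin',o1,o2)
```

```text
base width 0.15438228454685965 yaw -0.16265049031015044 [0.49092939 0.10495266 0.006     ] [ 0.46592961 -0.04739201  0.006     ]
slab [[0.4951, 0.0706, 0.021], [0.4821, -0.024, 0.021], [0.6327, -0.0456, 0.021], [0.6454, 0.0483, 0.021]] [0.56381373 0.01229994 0.021     ]
yaw slab -0.144768701307268 0.15202125916375298
cheek far ends (array([0.7100266 , 0.05521425, 0.09      ]), array([ 0.68981208, -0.06670367,  0.09      ])) 0.12358238781962266
yaw cheeks -0.1643095830914061
bar (array([0.57742538, 0.0958186 , 0.096     ]), array([ 0.6714803 , -0.07731032,  0.096     ])) 0.1970278004976326 [0.62445284 0.00925414 0.096     ]
bar yaw 0.4976578810907576
-0.16265049031015044 origin [0.62644973 0.00449018] [0.62590922 0.00640036]
-0.144768701307268 origin [0.6268604  0.00714079] [0.62570389 0.00507506]
```

The estimated jig origin is (0.626, 0.0055) with yaw -0.157. The bar sits at +0.655 relative to the jig, and the slab is about 50 mm short. I'll move above the jig for a wrist look and narrow the gripper on the way.

```bash
R='[]'
python3 -m crank '[{"dx":-0.285,"dy":-0.26,"dz":-0.04,"roll":0,"grip":0.55},{"dx":-0.285,"dy":-0.26,"dz":-0.04,"roll":0,"grip":0.55},{"dx":-0.285,"dy":-0.26,"dz":-0.04,"roll":0,"grip":0.55},{"dx":-0.285,"dy":-0.26,"dz":-0.04,"roll":0,"grip":0.55},{"dx":-0.285,"dy":-0.26,"dz":-0.04,"roll":0,"grip":0.55}]' 30
python3 -m crank '[{"dx":-0.285,"dy":-0.26,"dz":-0.04,"roll":0,"grip":0.55},{"dx":-0.285,"dy":-0.26,"dz":-0.04,"roll":0,"grip":0.55},{"dx":-0.285,"dy":-0.26,"dz":-0.04,"roll":0,"grip":0.55},{"dx":-0.285,"dy":-0.26,"dz":-0.04,"roll":0,"grip":0.55},{"dx":-0.285,"dy":-0.26,"dz":-0.04,"roll":0,"grip":0.55}]'
python3 -m crank '[{"dx":-0.285,"dy":-0.26,"dz":-0.04,"roll":0,"grip":0.55},{"dx":-0.285,"dy":-0.26,"dz":-0.04,"roll":0,"grip":0.55},{"dx":-0.285,"dy":-0.26,"dz":-0.04,"roll":0,"grip":0.55},{"dx":-0.285,"dy":-0.26,"dz":-0.04,"roll":0,"grip":0.55},{"dx":-0.285,"dy":-0.26,"dz":-0.04,"roll":0,"grip":0.55}]'
python3 -m crank '[{"dx":0,"dy":0,"dz":0,"roll":0,"grip":0.55},{"dx":0,"dy":0,"dz":0,"roll":0,"grip":0.55}]'
python3 - <<'E'
from h import *
C,im,d=grab('wrist','w1.png'); s=readout.get_state(); print(s['position'],s['eef_rot'],s['qpos'],s['width'],s['time'],s['contact_force'])
print('cam',-C[1].T@C[2],C[1][2])
E
```

```text
time: 0.6
position: [0.3133, 0.4463, 0.2553]
eef_rot: [[-0.958, 0.287, -0.0], [0.287, 0.958, -0.0], [0.0, -0.0, -1.0]]
contact_force: [1.4, 1.1, -0.2]
width: 0.549
time: 1.1
position: [0.4322, 0.2478, 0.2795]
eef_rot: [[-0.958, 0.287, -0.0], [0.287, 0.958, 0.0], [0.0, 0.0, -1.0]]
contact_force: [0.6, 0.3, -0.3]
width: 0.55
time: 1.6
position: [0.5513, 0.0494, 0.3035]
eef_rot: [[-0.958, 0.287, -0.0], [0.287, 0.958, 0.0], [0.0, 0.0, -1.0]]
contact_force: [1.0, 1.1, 0.1]
width: 0.552
time: 1.8
position: [0.5509, 0.0502, 0.303]
eef_rot: [[-0.957, 0.289, -0.001], [0.289, 0.957, -0.0], [0.0, -0.001, -1.0]]
contact_force: [0.1, 0.6, -0.7]
width: 0.55
[0.5504615  0.05142289 0.30288843] [[-9.57922080e-01  2.87027079e-01 -8.63315195e-04]
 [ 2.87027226e-01  9.57922423e-01 -4.89932023e-05]
 [ 8.12926608e-04 -2.94726636e-04 -9.99999626e-01]] [-37.21769631   9.93833911  29.06050175 104.10861594  -5.21795887
  67.31797628  66.81743601] 0.5480368129036832 1.85 [-0.34036886  1.02874184 -0.65440583]
cam [0.47928129 0.07140898 0.44617774] [ 0.27730026 -0.08336851 -0.95715947]
```

View pics/w1.png

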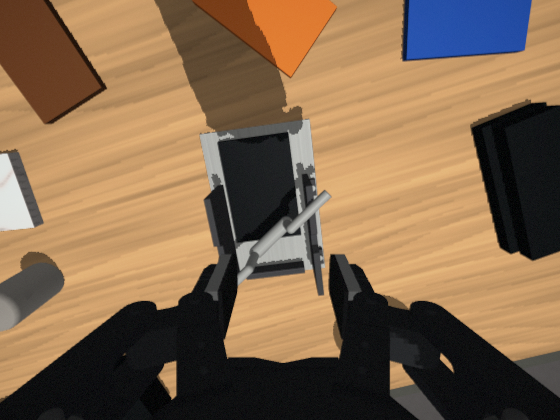

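The wrist view shows the slab's near edge at about y=138, from (218,143) to (290,133). The near base corners are at (200,135) and (308,120), and the bar's left end is at (328,194). I'll cross-check these against the top view.

Run:
```python
from h import *
C,im,d=load('wrist')
o=np.array([.6262,.0055]);a=-.157;R=np.array([[np.cos(a),-np.sin(a)],[np.sin(a),np.cos(a)]])
for n,uv,z in(('baseR',(200,135),.006),('baseL',(309,120),.006),('slabR',(218,143),.021),('slabL',(290,132),.021),('barL',(330,194),.096),('slab far R',(240,241),.021),('cheekL far',(321,293),.09),('cheek R near',(205,197),.09)):
    p=ray(C,[uv],z)[0]; print(n,p.round(4),'jig',((p[:2]-o)@R).round(4))
def w(x,y): return (o+R@[x,y]).round(4)
print('push start',w(-.17,-.003),'push end',w(-.099,-.003),w(0,0))
```

```text
baseR [ 0.4663 -0.0457  0.006 ] jig [-0.1499 -0.0755]
baseL [0.4911 0.1061 0.006 ] jig [-0.1492  0.0783]
slabR [ 0.4838 -0.022   0.021 ] jig [-0.1364 -0.0494]
slabL [0.4983 0.0762 0.021 ] jig [-0.1374  0.0499]
barL [0.5766 0.1006 0.096 ] jig [-0.0638  0.0861]
slab far R [ 0.6287 -0.0405  0.021 ] jig [ 0.0097 -0.0451]
cheekL far [0.706  0.0563 0.09  ] jig [0.0709 0.0627]
cheek R near [ 0.5383 -0.044   0.09  ] jig [-0.0791 -0.0626]
push start [0.4578 0.0291] push end [0.5279 0.018 ] [0.6262 0.0055]
```

Both views agree to about 2 mm. I'll move behind the slab with the jaws along the jig's y axis and go down.

```bash
python3 -m crank '[{"dx":0.354,"dy":-0.204,"dz":0,"roll":0,"grip":0.3},{"dx":0.354,"dy":-0.204,"dz":0,"roll":0,"grip":0.3},{"dx":0,"dy":0,"dz":0.3,"roll":-0.09,"grip":0.3},{"dx":0,"dy":0,"dz":0.38,"roll":0,"grip":0.3},{"dx":0,"dy":0,"dz":0.38,"roll":0,"grip":0.3}]'
python3 -m crank '[{"dx":0,"dy":0,"dz":0.38,"roll":0,"grip":0.3},{"dx":0,"dy":0,"dz":0.38,"roll":0,"grip":0.3},{"dx":0,"dy":0,"dz":0.3,"roll":0,"grip":0.3},{"dx":0,"dy":0,"dz":0.1,"roll":0,"grip":0.3},{"dx":0,"dy":0,"dz":0,"roll":0,"grip":0.3}]'
```

```text
time: 2.35
position: [0.4549, 0.0303, 0.1757]
eef_rot: [[-0.988, 0.152, 0.003], [0.152, 0.988, 0.002], [-0.002, 0.003, -1.0]]
contact_force: [1.8, 0.4, -1.3]
width: 0.3
time: 2.85
position: [0.4543, 0.0291, 0.0361]
eef_rot: [[-0.988, 0.154, -0.003], [0.154, 0.988, -0.001], [0.003, -0.001, -1.0]]
contact_force: [0.2, 0.7, 0.3]
width: 0.299
```

```bash
python3 -m crank '[{"dx":0,"dy":0,"dz":0.225,"roll":0,"grip":0.3},{"dx":0,"dy":0,"dz":0,"roll":0,"grip":0.3}]'
python3 -m crank '[{"dx":-0.08,"dy":0,"dz":0,"roll":0,"grip":0.3},{"dx":-0.08,"dy":0,"dz":0,"roll":0,"grip":0.3},{"dx":-0.05,"dy":0,"dz":0,"roll":0,"grip":0.3},{"dx":-0.05,"dy":0,"dz":0,"roll":0,"grip":0.3},{"dx":-0.05,"dy":0,"dz":0,"roll":0,"grip":0.3}]'
python3 -m crank '[{"dx":-0.05,"dy":0,"dz":0,"roll":0,"grip":0.3},{"dx":-0.05,"dy":0,"dz":0,"roll":0,"grip":0.3},{"dx":-0.05,"dy":0,"dz":0,"roll":0,"grip":0.3},{"dx":-0.05,"dy":0,"dz":0,"roll":0,"grip":0.3},{"dx":0,"dy":0,"dz":0,"roll":0,"grip":0.3}]'
```

```text
time: 3.05
position: [0.4552, 0.0292, 0.01]
eef_rot: [[-0.988, 0.154, -0.001], [0.154, 0.988, 0.0], [0.001, 0.0, -1.0]]
contact_force: [0.3, -0.1, -0.0]
width: 0.298
time: 3.55
position: [0.4921, 0.0229, 0.0105]
eef_rot: [[-0.988, 0.155, -0.001], [0.155, 0.988, 0.0], [0.001, 0.0, -1.0]]
contact_force: [-6.6, 0.9, 4.9]
width: 0.306
time: 4.05
position: [0.5168, 0.019, 0.0105]
eef_rot: [[-0.988, 0.155, 0.001], [0.155, 0.988, -0.0], [-0.001, 0.0, -1.0]]
contact_force: [-0.3, 0.1, -0.9]
width: 0.296
```

```bash
python3 -m crank '[{"dx":-0.03,"dy":0,"dz":0,"roll":0,"grip":0.3},{"dx":-0.03,"dy":0,"dz":0,"roll":0,"grip":0.3}]'
python3 -m crank '[{"dx":-0.02,"dy":0,"dz":0,"roll":0,"grip":0.3}]'
python3 -m crank '[{"dx":-0.01,"dy":0,"dz":0,"roll":0,"grip":0.3}]'
```

```text
time: 4.25
position: [0.5223, 0.0181, 0.0101]
eef_rot: [[-0.988, 0.155, -0.001], [0.155, 0.988, 0.0], [0.001, 0.0, -1.0]]
contact_force: [-6.7, 1.0, 4.4]
width: 0.304
time: 4.35
position: [0.5249, 0.0177, 0.0101]
eef_rot: [[-0.988, 0.155, -0.001], [0.155, 0.988, 0.0], [0.001, 0.0, -1.0]]
contact_force: [-6.7, 1.5, 4.8]
width: 0.3
time: 4.45
position: [0.5261, 0.0175, 0.0101]
eef_rot: [[-0.988, 0.155, -0.001], [0.155, 0.988, 0.0], [0.001, 0.0, -1.0]]
contact_force: [-7.2, 0.5, 4.7]
width: 0.3
```

Run:
```python
from h import *
grab('top','t2.png'); C,im,d=load('top')
cv2.imwrite('pics/crop2.png',cv2.resize(im[110:235,220:330,::-1],None,fx=4.8,fy=4.8,interpolation=cv2.INTER_CUBIC))
```

```text
(no output)
```

View pics/crop2.png

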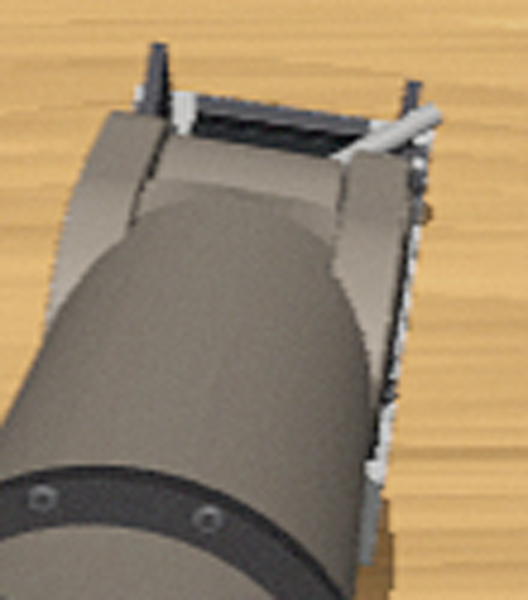

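The arm hides most of the jig. At crop (285,130) the slab has nearly reached the stop. I'll push on in 1 mm steps until the force rises.

```bash
python3 -m crank '[{"dx":-0.01,"dy":0,"dz":0,"roll":0,"grip":0.3}]' | grep -E "pos|force"
python3 -m crank '[{"dx":-0.01,"dy":0,"dz":0,"roll":0,"grip":0.3}]'| grep -E "pos|force"
python3 -m crank '[{"dx":-0.008,"dy":0,"dz":0,"roll":0,"grip":0.3}]'| grep -E "pos|force"
```

```text
position: [0.5269, 0.0173, 0.0101]
contact_force: [-6.6, -0.0, 5.5]
position: [0.5274, 0.0173, 0.01]
contact_force: [-13.7, 3.1, 10.2]
position: [0.5274, 0.0173, 0.0098]
contact_force: [-18.4, 2.8, 12.6]
```

The slab is home: the force rose while the position stalled at the predicted place. I'll back off, rise and go above the bar with the jaws across it.

```bash
python3 -m crank '[{"dx":0.1,"dy":0,"dz":0,"roll":0,"grip":0.3},{"dx":0.1,"dy":0,"dz":0,"roll":0,"grip":0.3},{"dx":0,"dy":0,"dz":-0.4,"roll":0,"grip":0.3},{"dx":0,"dy":0,"dz":-0.4,"roll":0,"grip":0.3},{"dx":0,"dy":0,"dz":-0.4,"roll":0,"grip":0.3}]'
python3 -m crank '[{"dx":0,"dy":0,"dz":-0.4,"roll":0,"grip":0.55},{"dx":0,"dy":0,"dz":-0.4,"roll":0,"grip":0.55},{"dx":-0.339,"dy":0.02,"dz":0,"roll":0,"grip":0.55},{"dx":-0.339,"dy":0.02,"dz":0,"roll":0,"grip":0.55},{"dx":-0.339,"dy":0.02,"dz":0,"roll":0,"grip":0.55}]'
python3 -m crank '[{"dx":0,"dy":0,"dz":0,"roll":0.098,"grip":0.55},{"dx":0,"dy":0,"dz":0,"roll":0.098,"grip":0.55},{"dx":0,"dy":0,"dz":0,"roll":0.098,"grip":0.55},{"dx":0,"dy":0,"dz":0,"roll":0.098,"grip":0.55},{"dx":0,"dy":0,"dz":0,"roll":0.098,"grip":0.55}]'
python3 -m crank '[{"dx":0,"dy":0,"dz":0,"roll":0.098,"grip":0.55},{"dx":0,"dy":0,"dz":0,"roll":0.024,"grip":0.55},{"dx":0,"dy":0,"dz":0,"roll":0,"grip":0.55}]'
python3 - <<'E'
from h import *
C,im,d=grab('wrist','w3.png'); s=readout.get_state(); print(s['position'],s['qpos'],s['time'],s['contact_force'])
# overlay predicted bar axis & slab
o=np.array([.6262,.0055]);a=-.157;R=np.array([[np.cos(a),-np.sin(a)],[np.sin(a),np.cos(a)]])
print('proj bar mid z.058, ends',proj(C,[[.6245,.0093,.058],[.5774,.0958,.096],[.6715,-.0773,.096]]).round())
E
```

```text
time: 5.3
position: [0.5052, 0.0204, 0.1555]
eef_rot: [[-0.988, 0.156, -0.0], [0.156, 0.988, -0.0], [0.0, -0.0, -1.0]]
contact_force: [1.6, 0.7, 0.2]
width: 0.303
time: 5.8
position: [0.629, 0.0094, 0.251]
eef_rot: [[-0.988, 0.154, 0.002], [0.154, 0.988, 0.002], [-0.002, 0.002, -1.0]]
contact_force: [0.1, 0.4, 0.1]
width: 0.546
time: 6.3
position: [0.6273, 0.0089, 0.2499]
eef_rot: [[-0.624, 0.782, 0.0], [0.782, 0.624, 0.0], [0.0, 0.0, -1.0]]
contact_force: [0.4, 0.8, 0.2]
width: 0.551
time: 6.6
position: [0.6273, 0.0091, 0.2498]
eef_rot: [[-0.476, 0.879, 0.0], [0.879, 0.476, 0.0], [0.0, 0.0, -1.0]]
contact_force: [-0.6, 0.1, -0.5]
width: 0.551
[0.6273828  0.00901818 0.24982975] [-39.81822623  23.80871844  44.40528962  99.1069664  -18.23429997
  64.56009483  38.65378983] 6.65 [0.09528483 0.61893882 0.22484505]
proj bar mid z.058, ends [[281. 187.]
 [281.  89.]
 [281. 282.]]
```

View pics/w3.png

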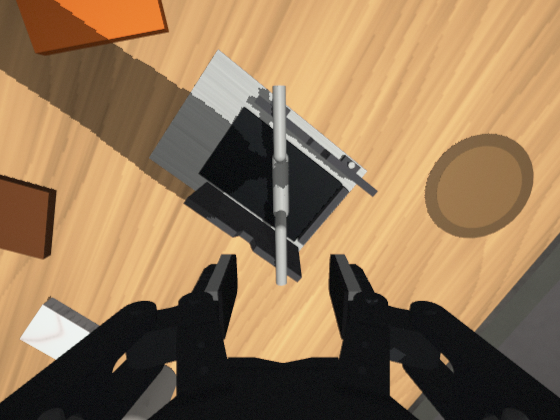

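The bar runs vertically at column 280, from (279,87) to (281,284), with the U between rows 165 and 220. This matches the prediction, so the jaws are across the bar. I'll correct by 2 mm, descend over the U's bottom and grip.

```bash
python3 -m crank '[{"dx":0.013,"dy":-0.02,"dz":0,"roll":0,"grip":0.55},{"dx":0,"dy":0,"dz":0.35,"roll":0,"grip":0.55},{"dx":0,"dy":0,"dz":0.35,"roll":0,"grip":0.55},{"dx":0,"dy":0,"dz":0.35,"roll":0,"grip":0.55},{"dx":0,"dy":0,"dz":0.25,"roll":0,"grip":0.55}]'
python3 -m crank '[{"dx":0,"dy":0,"dz":0.2,"roll":0,"grip":0.55},{"dx":0,"dy":0,"dz":0.15,"roll":0,"grip":0.55},{"dx":0,"dy":0,"dz":0.08,"roll":0,"grip":0.55},{"dx":0,"dy":0,"dz":0,"roll":0,"grip":0.55}]'
```

```text
time: 7.15
position: [0.6237, 0.0091, 0.0915]
eef_rot: [[-0.478, 0.879, -0.002], [0.879, 0.478, -0.0], [0.001, -0.002, -1.0]]
contact_force: [0.9, 0.2, -0.2]
width: 0.551
time: 7.55
position: [0.6245, 0.009, 0.0417]
eef_rot: [[-0.477, 0.879, -0.001], [0.879, 0.477, -0.0], [0.0, -0.001, -1.0]]
contact_force: [0.5, -0.5, 0.1]
width: 0.549
```

```bash
python3 -m crank '[{"dx":0,"dy":0,"dz":0,"roll":0,"grip":0.4},{"dx":0,"dy":0,"dz":0,"roll":0,"grip":0.3},{"dx":0,"dy":0,"dz":0,"roll":0,"grip":0.2},{"dx":0,"dy":0,"dz":0,"roll":0,"grip":0.1},{"dx":0,"dy":0,"dz":0,"roll":0,"grip":0.1}]' 30
python3 -m crank '[{"dx":0,"dy":0,"dz":-0.02,"roll":0,"grip":0.1},{"dx":0,"dy":0,"dz":-0.02,"roll":0,"grip":0.1},{"dx":0,"dy":0,"dz":0,"roll":0,"grip":0.1}]'
```

```text
time: 8.05
position: [0.6256, 0.0091, 0.0434]
eef_rot: [[-0.477, 0.879, 0.002], [0.879, 0.477, 0.0], [-0.0, 0.002, -1.0]]
contact_force: [-1.9, 1.0, 7.4]
width: 0.199
time: 8.35
position: [0.625, 0.0092, 0.0475]
eef_rot: [[-0.477, 0.879, 0.0], [0.879, 0.477, 0.0], [-0.0, 0.0, -1.0]]
contact_force: [-0.4, 0.0, -3.9]
width: 0.196
```

The bar is gripped: the opening is 17 mm and the load 3.9 N. I'll lift a little more and turn it 37.5° clockwise.

```bash
python3 -m crank '[{"dx":0,"dy":0,"dz":-0.05,"roll":0,"grip":0.1},{"dx":0,"dy":0,"dz":0,"roll":0.06,"grip":0.1},{"dx":0,"dy":0,"dz":0,"roll":0.06,"grip":0.1},{"dx":0,"dy":0,"dz":0,"roll":0.06,"grip":0.1},{"dx":0,"dy":0,"dz":0,"roll":0.06,"grip":0.1}]' 50
python3 -m crank '[{"dx":0,"dy":0,"dz":0,"roll":0.06,"grip":0.1},{"dx":0,"dy":0,"dz":0,"roll":0.06,"grip":0.1},{"dx":0,"dy":0,"dz":0,"roll":0.06,"grip":0.1},{"dx":0,"dy":0,"dz":0,"roll":0.016,"grip":0.1},{"dx":0,"dy":0,"dz":0,"roll":0,"grip":0.1}]'
python3 - <<'E'
from h import *
C,im,d=grab('wrist','w4.png'); s=readout.get_state(); print(s['position'],s['contact_force'],s['width'])
Ct,it,dt=grab('top')
A=cv2.resize(im[0:380,120:440,::-1],(500,594)); B=cv2.resize(it[100:240,230:300,::-1],(297,594),interpolation=cv2.INTER_CUBIC)
cv2.imwrite('pics/m4.png',np.hstack([A,B]))
o=np.array([.6262,.0055]);a=-.157;R=np.array([[np.cos(a),-np.sin(a)],[np.sin(a),np.cos(a)]])
print('proj notches in wrist',proj(C,[[*(o+R@[0,y]),.09] for y in(.062,-.062)]).round(1))
E
```

```text
time: 8.85
position: [0.6249, 0.0091, 0.0534]
eef_rot: [[-0.133, 0.991, -0.0], [0.991, 0.133, 0.0], [0.0, 0.0, -1.0]]
contact_force: [0.5, 0.6, -3.7]
width: 0.192
time: 9.35
position: [0.6249, 0.0091, 0.0532]
eef_rot: [[0.155, 0.988, -0.0], [0.988, -0.155, -0.0], [-0.0, -0.0, -1.0]]
contact_force: [-1.0, -0.1, -3.7]
width: 0.189
[0.6248913  0.00913928 0.05318876] [-0.76330201  0.83060405 -3.01441975] 0.19421339764504428
proj notches in wrist [[290.7 164.2]
 [288.4 430.7]]
```

View pics/m4.png

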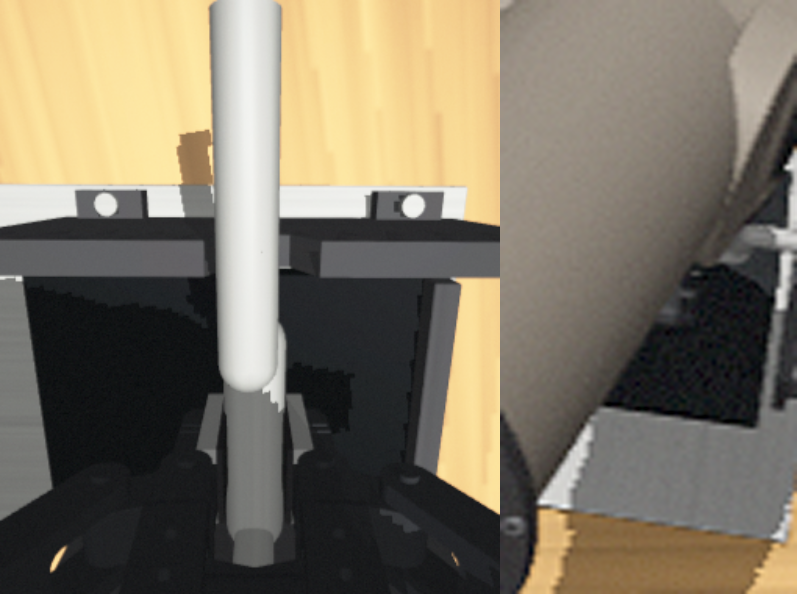

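The left half is the wrist view. The bar end covers the notch at crop column 248, and the notch's right mouth corner shows at about (320,240). I'll compute the offset.

Run:
```python
from h import *
C,im,d=load('wrist')
o=np.array([.6262,.0055]);a=-.157;R=np.array([[np.cos(a),-np.sin(a)],[np.sin(a),np.cos(a)]])
k=320/500
g=lambda u,v,z:((ray(C,[[120+u*k,v*k]],z)[0][:2]-o)@R).round(4)
print('notch mouth corner inner/outer',g(320,240,.09),g(318,219,.09))
print('cheek far end?',g(75,219,.09))
for v in (20,150,240,340): print('bar',g((214+279)/2,v,.107),g(214 if v>100 else 210,v,.106),g(279,v,.106))
s=readout.get_state(); print('TCP jig',((s['position'][:2]-o)@R).round(4))
P=cloud(C,d)
v=round(200*k)
for vv in (100,128,150): 
  row=P[vv,240:330]; print(vv,[(240+i,*(((row[i,:2]-o)@R)*1e3).round(0),round(row[i,2]*1e3)) for i in range(0,90,6)])
```

```text
notch mouth corner inner/outer [0.0117 0.0657] [0.0111 0.0702]
cheek far end? [-0.0419  0.0701]
bar [-0.0041  0.1031] [-0.0101  0.1034] [0.0013 0.1034]
bar [-0.0042  0.0831] [-0.0099  0.0832] [0.0016 0.0832]
bar [-0.0042  0.0675] [-0.0103  0.0674] [0.0019 0.0674]
bar [-0.0043  0.048 ] [-0.0108  0.0476] [0.0022 0.0477]
TCP jig [-0.0018  0.0034]
100 [(240, np.float64(-29.0), np.float64(88.0), 1), (246, np.float64(-25.0), np.float64(88.0), 0), (252, np.float64(-22.0), np.float64(88.0), -1), (258, np.float64(-10.0), np.float64(82.0), 108), (264, np.float64(-8.0), np.float64(82.0), 110), (270, np.float64(-6.0), np.float64(82.0), 113), (276, np.float64(-5.0), np.float64(82.0), 113), (282, np.float64(-3.0), np.float64(82.0), 112), (288, np.float64(-1.0), np.float64(82.0), 112), (294, np.float64(0.0), np.float64(82.0), 110), (300, np.float64(8.0), np.float64(88.0), 0), (306, np.float64(11.0), np.float64(88.0), 2), (312, np.float64(15.0), np.float64(88.0), 0), (318, np.float64(18.0), np.float64(88.0), 1), (324, np.float64(22.0), np.float64(88.0), 0)]
128 [(240, np.float64(-28.0), np.float64(7
[... 685 characters left out ...]
oat64(-19.0), np.float64(66.0), 77), (246, np.float64(-17.0), np.float64(66.0), 78), (252, np.float64(-15.0), np.float64(66.0), 77), (258, np.float64(-10.0), np.float64(69.0), 108), (264, np.float64(-8.0), np.float64(69.0), 110), (270, np.float64(-6.0), np.float64(69.0), 111), (276, np.float64(-5.0), np.float64(69.0), 112), (282, np.float64(-3.0), np.float64(69.0), 112), (288, np.float64(-1.0), np.float64(69.0), 112), (294, np.float64(0.0), np.float64(69.0), 111), (300, np.float64(4.0), np.float64(66.0), 76), (306, np.float64(6.0), np.float64(66.0), 77), (312, np.float64(9.0), np.float64(66.0), 76), (318, np.float64(11.0), np.float64(65.0), 75), (324, np.float64(13.0), np.float64(65.0), 75)]
```

The bar is parallel to the jig and about 3 mm to the -x side of the notch centre. I'll correct this and lower it in steps.

```bash
python3 -m crank '[{"dx":-0.02,"dy":0.025,"dz":0,"roll":0,"grip":0.1},{"dx":0,"dy":0,"dz":0.05,"roll":0,"grip":0.1},{"dx":0,"dy":0,"dz":0.04,"roll":0,"grip":0.1}]'
python3 -m crank '[{"dx":0,"dy":0,"dz":0.03,"roll":0,"grip":0.1},{"dx":0,"dy":0,"dz":0,"roll":0,"grip":0.1}]'
python3 -m crank '[{"dx":0,"dy":0,"dz":0.03,"roll":0,"grip":0.1},{"dx":0,"dy":0,"dz":0,"roll":0,"grip":0.1}]'
```

```text
time: 9.75
position: [0.6275, 0.006, 0.0418]
eef_rot: [[0.156, 0.988, 0.0], [0.988, -0.156, 0.0], [0.0, 0.0, -1.0]]
contact_force: [-0.5, 0.3, -4.5]
width: 0.191
time: 9.95
position: [0.6271, 0.0062, 0.038]
eef_rot: [[0.156, 0.988, -0.001], [0.988, -0.156, -0.0], [-0.0, -0.001, -1.0]]
contact_force: [0.3, 0.0, -3.6]
width: 0.192
time: 10.15
position: [0.6274, 0.0063, 0.0348]
eef_rot: [[0.156, 0.988, -0.0], [0.988, -0.156, -0.0], [-0.0, -0.0, -1.0]]
contact_force: [-0.5, -0.4, -3.0]
width: 0.193
```

```bash
python3 -m crank '[{"dx":0,"dy":0,"dz":0.02,"roll":0,"grip":0.1},{"dx":0,"dy":0,"dz":0,"roll":0,"grip":0.1}]'|grep -E "pos|force"
python3 -m crank '[{"dx":0,"dy":0,"dz":0.015,"roll":0,"grip":0.1},{"dx":0,"dy":0,"dz":0,"roll":0,"grip":0.1}]'|grep -E "pos|force"
python3 -m crank '[{"dx":0,"dy":0,"dz":0.01,"roll":0,"grip":0.1},{"dx":0,"dy":0,"dz":0,"roll":0,"grip":0.1}]'|grep -E "pos|force"
```

```text
position: [0.6274, 0.0063, 0.0325]
contact_force: [0.3, -0.7, -2.9]
position: [0.6274, 0.0062, 0.0307]
contact_force: [-0.4, 0.2, -3.8]
position: [0.6275, 0.0062, 0.0297]
contact_force: [0.5, -0.5, -3.9]
```

```bash
python3 -m crank '[{"dx":0,"dy":0,"dz":0.01,"roll":0,"grip":0.1},{"dx":0,"dy":0,"dz":0,"roll":0,"grip":0.1}]'|grep -E "pos|force"
python3 -m crank '[{"dx":0,"dy":0,"dz":0.01,"roll":0,"grip":0.1},{"dx":0,"dy":0,"dz":0,"roll":0,"grip":0.1}]'|grep -E "pos|force"
python3 - <<'E'
from h import *
C,im,d=grab('wrist')
cv2.imwrite('pics/w5.png',cv2.resize(im[60:340,140:440,::-1],None,fx=2,fy=2))
o=np.array([.6262,.0055]);a=-.157;R=np.array([[np.cos(a),-np.sin(a)],[np.sin(a),np.cos(a)]])
P=cloud(C,d)
for vv in (90,110,130): 
  p=P[vv,262:294]; print(vv,(((p[:,:2]-o)@R).mean(0)*1e3).round(1),np.percentile(p[:,2]*1e3,90))
E
```

```text
position: [0.628, 0.0062, 0.0293]
contact_force: [-3.9, 1.6, 10.6]
position: [0.6284, 0.0061, 0.0291]
contact_force: [-8.1, 2.3, 26.9]
90 [-0.1 81.7] 88.60909563845918
110 [-0.1 76.8] 88.66592285394665
130 [-0.2 71.7] 88.11120768836128
```

View pics/w5.png

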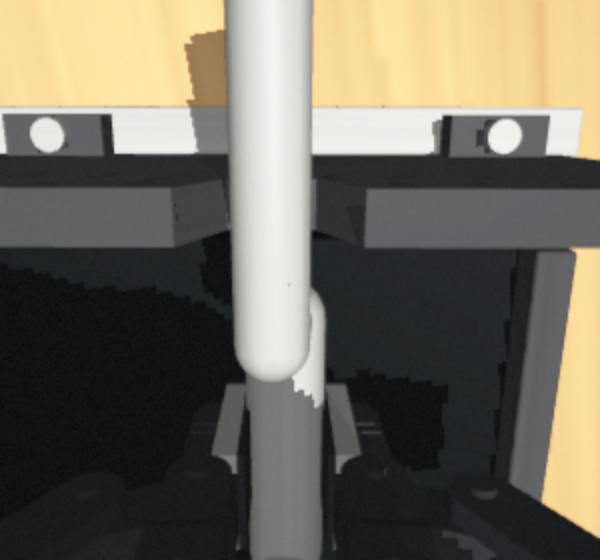

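The bar lies in the notch, centred between the mouth corners at (175,190) and (365,190), and its axis is at about 82.5 mm. I'll relieve the load, open and rise.

```bash
python3 -m crank '[{"dx":0,"dy":0,"dz":-0.015,"roll":0,"grip":0.1},{"dx":0,"dy":0,"dz":0,"roll":0,"grip":0.2},{"dx":0,"dy":0,"dz":0,"roll":0,"grip":0.3},{"dx":0,"dy":0,"dz":0,"roll":0,"grip":0.45},{"dx":0,"dy":0,"dz":0,"roll":0,"grip":0.5}]'
python3 -m crank '[{"dx":0,"dy":0,"dz":0,"roll":0,"grip":0.5},{"dx":0,"dy":0,"dz":-0.1,"roll":0,"grip":0.5},{"dx":0,"dy":0,"dz":-0.2,"roll":0,"grip":0.5},{"dx":0,"dy":0,"dz":-0.3,"roll":0,"grip":0.5},{"dx":0,"dy":0,"dz":-0.3,"roll":0,"grip":0.5}]'
python3 -m crank '[{"dx":0,"dy":0,"dz":-0.4,"roll":0,"grip":0.5},{"dx":0,"dy":0,"dz":-0.4,"roll":0,"grip":0.5},{"dx":0.4,"dy":0,"dz":0,"roll":0,"grip":0.5},{"dx":0.4,"dy":0,"dz":0,"roll":0,"grip":0.5},{"dx":0.4,"dy":0,"dz":0,"roll":0,"grip":0.5}]'
python3 -m crank '[{"dx":0.4,"dy":0,"dz":0,"roll":0,"grip":0.5},{"dx":0.4,"dy":0,"dz":0,"roll":0,"grip":0.5},{"dx":0.4,"dy":0,"dz":0,"roll":0,"grip":0.5},{"dx":0.4,"dy":0,"dz":0,"roll":0,"grip":0.5},{"dx":0,"dy":0,"dz":0,"roll":0,"grip":0.5}]'
python3 - <<'E'
from h import *
C,im,d=grab('top','t6.png')
cv2.imwrite('pics/crop6.png',cv2.resize(im[110:235,220:330,::-1],None,fx=4.8,fy=4.8,interpolation=cv2.INTER_CUBIC))
E
```

```text
time: 11.7
position: [0.6275, 0.0062, 0.029]
eef_rot: [[0.156, 0.988, -0.0], [0.988, -0.156, -0.0], [-0.0, -0.0, -1.0]]
contact_force: [1.2, 0.0, 0.4]
width: 0.499
time: 12.2
position: [0.6272, 0.0058, 0.1389]
eef_rot: [[0.157, 0.988, -0.001], [0.988, -0.157, -0.0], [-0.001, -0.0, -1.0]]
contact_force: [0.5, 0.8, 0.3]
width: 0.498
time: 12.7
position: [0.6501, 0.15, 0.2346]
eef_rot: [[0.157, 0.988, 0.001], [0.988, -0.157, 0.001], [0.001, 0.001, -1.0]]
contact_force: [0.2, -0.1, 0.4]
width: 0.5
time: 13.2
position: [0.6788, 0.3466, 0.2324]
eef_rot: [[0.148, 0.989, -0.001], [0.989, -0.148, 0.001], [0.001, -0.001, -1.0]]
contact_force: [-1.5, -0.5, -0.0]
width: 0.499
```

View pics/crop6.png

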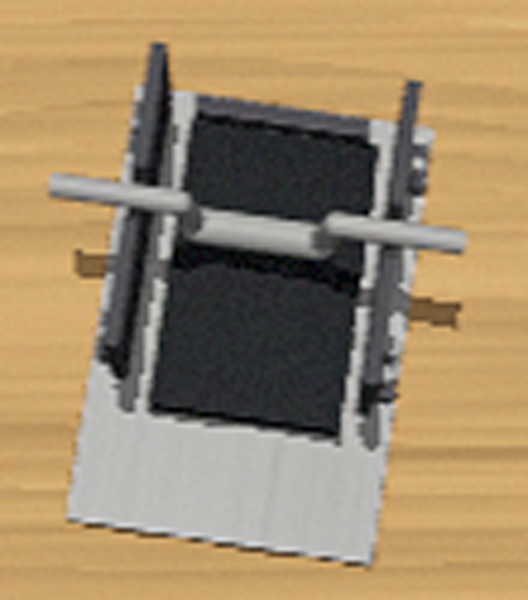

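The bar lies straight across both notches, from (50,185) to (465,240), with the U hanging down. The slab is at the stop with no pale gap, its near edge running from (150,412) to (345,440). Next is a numeric check.

Run:
```python
from h import *
C,im,d=load('top')
o=np.array([.6262,.0055]);a=-.157;R=np.array([[np.cos(a),-np.sin(a)],[np.sin(a),np.cos(a)]])
f=lambda u,v,z:((ray(C,[[220+(u+.5)/4.8-.5,110+(v+.5)/4.8-.5]],z)[0][:2]-o)@R*1e3).round(1)
print('bar ends',f(50,186,.082),f(466,240,.082),'slab near',f(150,412,.021),f(342,441,.021),'slab far',f(195,112,.021),'base near',f(68,520,.006),f(372,566,.006))
P=cloud(C,d)
for u,v in((90,190),(420,232)):
  uu,vv=round(220+u/4.8),round(110+v/4.8); print('z',P[vv-1:vv+2,uu-3:uu+4,2].max(0)*1e3)
Cs,i2,d2=grab('scene','s6.png')
Q=cloud(Cs,d2)[...,:]; q=((Q[...,:2]-o)@R); 
for n,y in(('L',1),('R',-1)):
  m=(abs(q[...,0])<.012)&(y*q[...,1]>.07)&(y*q[...,1]<.098)&(Q[...,2]>.05)&(Q[...,2]<.13)
  print(n,m.sum(),np.percentile(Q[m][:,2],[50,90]) if m.any() else '', q[m].mean(0) if m.any() else '')
```

```text
bar ends [ -0.2 103.2] [  3.  -97.3] slab near [-91.3  43.7] [-91.8 -53.2] slab far [65.3 44.6] base near [-149.2   77.1] [-150.   -77.3]
z [86.0755519  85.06242109 88.30288988 86.90984802 89.29808542 87.96438539
 90.33891547]
z [86.29073259 87.07279244 89.72136718 88.68094713 87.62561641 89.35947094
 86.96034643]
L 50 [0.08578601 0.08838597] [0.00438948 0.08413077]
R 38 [0.0861979  0.08733869] [ 0.00446887 -0.08469486]
```

```bash
python3 -c "
from workcell import readout, imaging, finish_job
s=readout.get_state(); print(s['time'],s['contact_force']); print(finish_job())"
```

```text
13.3 [ 0.2474177  -0.94220122  0.55031554]
the job is handed in; nothing more can be done
None
```

I pushed the slab home, then gripped the bar by its U, turned it about 37.5° clockwise and lowered it into both notches. I handed the job in at 13.3 s with the gripper open and well clear of the jig.

**Bar:** The last images put its axis about 82 mm above the bench. The ends were within about 3 mm of the notch line in the top view. The depth points put them about 4.4 mm off, still inside the 6 mm limit. The bar middle was about 3 mm off the jig centre line, and the U hangs down, well above the slab.

**Slab:** While I pushed, it stalled at the predicted place and the force rose from 7 to 18 N. The finger position then put its near edge at about -88.5 mm, against -88 mm when fully home. The top view read -91.5 mm. I put about 2.5 mm of that down to the camera also seeing the slab's near side face. Uncorrected, that reading would still be just inside the limit, but only by 0.5 mm.

**Bystanders:** I never went near the stack, offcut or bottle, but I did not measure their positions again at the end.

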